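# Turn a face-down controller board over with a plastic lifter

### The arm

A 6-joint arm with a two-finger parallel gripper is mounted at the origin on the work surface. World frame = base frame: x ahead of the robot, y to its left, z up, the work surface at z = 0. Lengths are in mm, angles in degrees, forces in N, time in s.
With the tool pointing down it reaches from about 300 to 850 mm from the base axis. Payload 4.2 kg.
Tool frame: the origin (TCP) lies on the centre line of the jaws, within the pads' length; the fingertips stand 8 mm ahead of it and the grasp point (between the pads) lies 11 mm behind it; z points along the fingers, y is the line along which they close (so a half turn about z gives the same grasp; the last joint's range is limited). The gripper opens to 91 mm and grips with 3 to 60 N. Pads are 32 mm wide; open, the fingers measure 118 mm over their backs; the gripper's body (76 mm by 178 mm) begins 60 mm behind the grasp point.
Start: joints at [61.994, 18.312, 89.639, -0, 72.044, -1.146], TCP at [259.799, 512.979, 221.976] pointing down, gripper open.
Joint ranges: [-177.97, 177.97], [-48.28, 115.42], [12.27, 149.76], [-77.06, 257.06], [2.81, 150.46], [-146.56, 146.56]. Speed limits (degrees/s): [147.25, 147.25, 180, 180, 180, 180].

### API

Orientations are given as [roll, pitch, yaw] about the fixed x, y, z axes, in that order (R = Rz(yaw) Ry(pitch) Rx(roll)).
In Python, from workcell import telemetry, eyes, ticket gives the robot as it stands. The module is installed in compiled form; this text tells all that it offers.
- The arm moves only by the shell command python3 -m crank 'ROWS' [OPENING] [FORCE]. ROWS is JSON, a list of rows, each an object of numbers: "dx", "dy", "dz": the shift along the world's x, y, z normalised to -1 to 1, where 1 is 80 cm; "yaw": the turn about the world's z normalised to -1 to 1, where 1 is 5 degrees. A call has 1 to 10 rows; each row shifts and turns the commanded pose from where the row before left it; what a row does not reach is not made up. A row lasts 1/8 s, in which the tool goes at most 62.5 mm and 10.7 degrees, less where a joint would pass 70% of its speed; a pose out of reach is approached as far as the arm can. A call with a number of a shift or a turn outside -1 to 1 is refused whole. A call with a gripper value outside its range is refused whole. OPENING is the opening, from 0 (shut) to 1 (fully open), set as the call begins (- or left out, the last holds). The fingers move at their own pace and stop on an object; FORCE is the grip in N (left out, the last holds). Time passes only in rows, so rows that do not move let the fingers close. It gives the time, the measured TCP pose, the force, the opening and the grip force at its end, in the units of the state.
- telemetry.state(): the state, without advancing time (a new reading comes with each control period).
- eyes.grab_frame(name): name is "scene" or "top"; returns the picture (400x640x3 uint8, red, green, blue); there is no depth.
- eyes.calibration(name): a dict with "camera_matrix" (3x3 intrinsics, pixels), "world_from_camera" (4x4, takes a point from camera to world coordinates). Camera axes: x right, y down, z forward; pixel columns grow to the right and rows downward; lengths in mm; the calibration is good to about 2 mm. A picture is of the moment at which its call begins. calibration takes no time and is no camera call.
- ticket.job_done(): hands the job in; it is judged then, once.
The state is a dict: "time_s": time; "qpos": joint angles; "qvel": joint speeds; "effort": joint torques, N m; "ee_pos": TCP position; "ee_rot": TCP orientation; "force": force on the tool from outside, world axes, zero at the start; "torque": the same for the moment, N m; "gripper_width": finger opening in mm; "gripper_force": force on a finger pad.
Only numpy, scipy, OpenCV 4.12 (cv2) and the standard library are available. Lean on these libraries where they do the work, as an engineer would, in place of code of your own. Each camera call takes 0.05 s, during which the arm holds its last target. There are 200 camera calls.

### The job

A controller board has been put down on the antistatic mat with its heat sink and connectors underneath. Pick up the black plastic lifter, slip its blade in under a long edge of the board, feeling for a place clear of the sliding latch hidden there, and gently tip the board over, so that it lies flat and whole on the mat with the heat sink up; keep the gripper itself off the board and leave the mouse, the loose heat sink and the drive where they are. Then put the lifter down flat on its sole, clear of the board.

Things in the scene. Friction and masses are not known exactly. Their poses are not given: they have to be found in the camera images.
- card_mid (a point): Centre of the circuit board: green, 80 mm (its x axis) by 130 mm (y), 2 mm thick, about 200 g. At the start it lies level on the mat with its parts underneath, z axis up out of the bare back, x axis roughly away from the robot. Its lower face then stands 6 mm above the mat, carried by the parts, all 6 mm high. Turned over, its z axis points down and its bare back lies on the mat.
- edge_near (a point): Middle of the long edge on the robot's side (x -40 mm), on the parts' face. The blade goes in here, through the 6 mm gap, up to 20 mm deep. But a stiff sliding latch, 44 mm along y, 12 deep, 5 high, hangs flush under this edge, unseen from above, its middle left anywhere from y -42 to +42 mm: one side of the edge is always free. A blade that meets it shoves the board back (0.5 to 3 N).
- edge_far (a point): Middle of the opposite long edge (x +40 mm), on the parts' face. The parts (copper heat sink 44 x 52 mm in the middle, connectors at the short ends) lie within x -20 to +24 mm. When the near edge is raised, even at one side of its middle, the board turns about this far edge, held by friction give or take a few mm. Some 5 to 10 degrees past upright it falls over; the mat is soft enough.
- corner1 (a point): Corner of the board at x -40, y +65 mm in the board's frame, half-way through its thickness.
- corner2 (a point): Corner of the board at x +40, y +65 mm in the board's frame, half-way through its thickness.
- corner3 (a point): Corner of the board at x +40, y -65 mm in the board's frame, half-way through its thickness.
- corner4 (a point): Corner of the board at x -40, y -65 mm in the board's frame, half-way through its thickness.
- mat: Grey antistatic mat of grippy rubber, fixed to the white desk, 340 mm (its x axis) by 360 mm (its y axis), 3 mm thick. Origin at the centre of its underside, on the desk; its upper face is at z = 3 mm. The board starts near its edge on the robot's side: there is room on the mat for it to be tipped over away from the robot, not towards it.
- lifter_grip (a point): Centre of the lifter's grip, half-way up, 14 mm above its sole. The lifter is one rigid piece of black nylon, 190 mm long, about 75 g, lying on its flat sole; x axis towards the blade (roughly away from the robot), z up. The grip is an upright bar 18 mm thick (y), 28 mm high, from x -75 to +35 mm; the centre of mass is within 5 mm of this point.
- lifter_tip (a point): Middle of the front edge of the lifter's blade, on its underside: 115 mm ahead of the grip's centre and 14 mm below it. The flat blade is 34 mm wide (y) and 3 mm thick, flush with the sole, and runs 80 mm back from this edge to the grip.
- mouse: Black computer mouse, 100 x 58 x 32 mm, loose on the desk, to be left alone. Origin at the centre of its underside. It and the lifter lie on opposite sides of the mat, either way round.
- heatsink: Loose aluminium finned heat sink, 60 x 60 x 25 mm, on the desk, to be left alone. Origin at the centre of its underside.
- drive: Flat dark metal drive, 100 x 70 x 7 mm, loose on the desk, to be left alone. Origin at the centre of its underside.
Not all that is in view belongs to the job. What is shaped like the part that bears card_mid but purple is not meant.

How it is judged (in metres and radians):
On the way:
1. the lifter, held in the gripper, has raised one edge of the board by about 30 degrees (angle between card_mid's own z axis and vertical between 0.5 and 1.5 rad and contact force between lifter and card above 0.05 N and contact force between the fingers and lifter above 2 N), for 0.1 s.
At the end, for the whole second after the job is handed in: The board lies flat on its back on the mat, heat sink up (within 7 degrees), all four corners on the mat (2 mm grace), at rest. The lifter lies flat on its sole (within 6 degrees) on the desk or the mat, at rest, not touching the board (angle between card_mid's own z axis and vertical above 3.02 rad and x of corner1 in the frame of mat between -0.172 and 0.172 m and y of corner1 in the frame of mat between -0.182 and 0.182 m and x of corner2 in the frame of mat between -0.172 and 0.172 m and y of corner2 in the frame of mat between -0.182 and 0.182 m and x of corner3 in the frame of mat between -0.172 and 0.172 m and y of corner3 in the frame of mat between -0.182 and 0.182 m and x of corner4 in the frame of mat between -0.172 and 0.172 m and y of corner4 in the frame of mat between -0.182 and 0.182 m and height (world z) of card_mid below 0.008 m and angle between lifter_grip's own z axis and vertical below 0.1 rad and height (world z) of lifter_grip below 0.021 m and contact force between lifter and card below 0.02 N and linear speed of each of card, lifter below 0.02 m/s).
It fails at once if the gripper or arm touches the board (contact force between any of the fingers, the arm and card above 0.3 N).
It fails at once if the lifter presses on the board with more than 20 N (contact force between lifter and card above 20 N).
It fails at once if the mouse, the loose heat sink or the drive is moved more than 20 mm (distance of any of mouse, heatsink, drive from where it was at the start of the episode above 0.02 m).
It also fails if it takes over 67 s, if anything falls off the work surface, if the arm or the gripper's body presses on something with over 40 N, if the wrist force passes 120 N, or if a joint passes its speed limit or range.

## Working session

There is one attempt and no reset: what is moved stays moved. The work goes in short steps, Python scripts to look and compute and a shell command to move; the robot and the scene stay as the last step left them, time stands still between calls to the robot, and variables do not carry over. Pictures are saved under pics/ and viewed, at most 12 in all, crops included, and the job is handed in when it is done.

```bash
mkdir -p pics; cat > h.py <<'E'
import numpy as np, cv2
from workcell import telemetry, eyes, ticket
def ray(name,u,v,z):
    c=eyes.calibration(name);K=np.array(c["camera_matrix"]);T=np.array(c["world_from_camera"])
    d=T[:3,:3]@np.linalg.solve(K,[u,v,1.]);o=T[:3,3]
    return o+d*(z-o[2])/d[2]
def save(name,f,crop=None,s=1):
    im=eyes.grab_frame(name)
    if crop: x0,y0,x1,y1=crop; im=im[y0:y1,x0:x1]
    cv2.imwrite("pics/"+f,cv2.resize(im,None,fx=s,fy=s,interpolation=cv2.INTER_CUBIC)[:,:,::-1])
E
python3 - <<'E'
from h import *
save("top","t0.png",s=1.25);save("scene","s0.png",s=1.25)
print(telemetry.state())
for n in("top","scene"):print(eyes.calibration(n))
E
```

```text
{'time_s': 0.1, 'qpos': array([ 6.19940808e+01,  1.83456342e+01,  8.96983739e+01,  1.02450490e-03,
        7.20454457e+01, -1.14454966e+00]), 'qvel': array([ 0.11580927, -0.01780644, -0.24214239, -0.00872056, -0.11330976,
       -0.0570814 ]), 'effort': array([ 1.28398937e-03, -4.13335097e+01, -2.32509756e+01,  7.31209782e-02,
        4.21664247e-02, -2.32146215e-05]), 'ee_pos': array([259.57853714, 512.57731394, 221.23491922]), 'ee_rot': array([-1.79910584e+02, -2.76074668e-03,  1.53138312e+02]), 'force': array([-0.09718765,  0.71269325, -0.93138268]), 'torque': array([ 0.01218894,  0.03821778, -0.05737373]), 'gripper_force': 0.0, 'gripper_width': 91.19914286006859}
{'camera_matrix': array([[433.0180719 ,   0.        , 320.68843821],
       [  0.        , 433.0180719 , 199.67444994],
       [  0.        ,   0.        ,   1.        ]]), 'world_from_camera': array([[ 2.37899369e-02, -9.93064006e-01,  1.15143037e-01,
         3.25217972e+02],
       [-9.99698272e-01, -2.29265683e-02,  8.81693849e-03,
         1.05525619e+01],
       [-6.11594956e-03, -1.15318049e-01, -9.93309792e-01,
         1.23766310e+03],
       [ 0.00000000e+00,  0.00000000e+00,  0.00000000e+00,
         1.00000000e+00]])}
{'camera_matrix': array([[427.48136741,   0.        , 316.49170342],
       [  0.        , 427.48136741, 199.93670874],
       [  0.        ,   0.        ,   1.        ]]), 'world_from_camera': array([[-1.96874013e-01,  8.50655459e-01, -4.87468885e-01,
         1.06998856e+03],
       [ 9.80428604e-01,  1.70504382e-01, -9.84276769e-02,
         1.38091093e+02],
       [-6.12459515e-04, -4.97306290e-01, -8.67574826e-01,
         1.12700671e+03],
       [ 0.00000000e+00,  0.00000000e+00,  0.00000000e+00,
         1.00000000e+00]])}
```

View pics/t0.png

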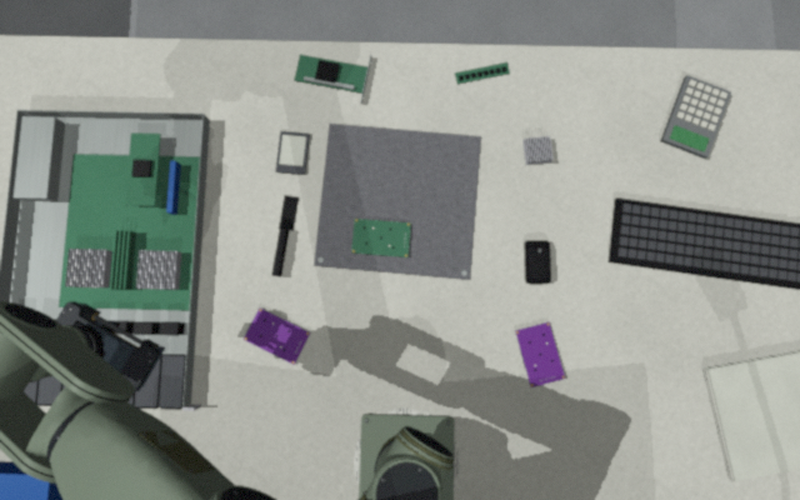

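View pics/s0.png

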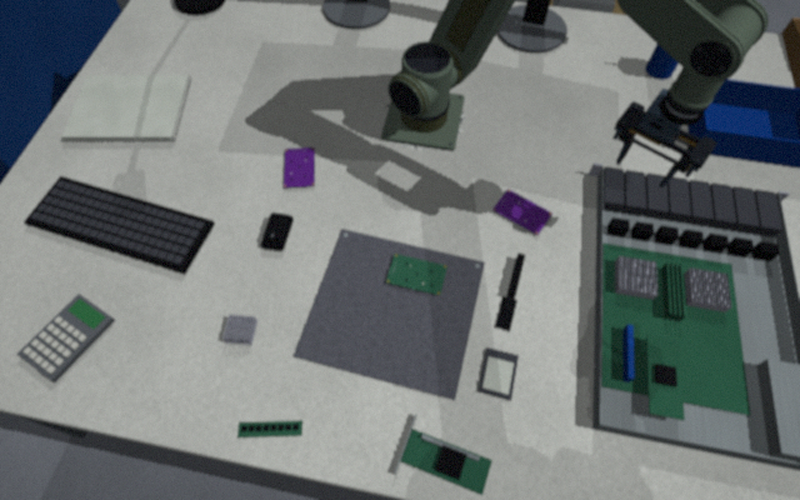

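The top view shows the board at about (305,190) in native pixels, the lifter at about (229,188) with its blade up and away from the robot, and the drive just beyond it at (234,121). The mouse and loose heat sink are to the right of the mat.

```bash
python3 - <<'E'
from h import *
save("top","t1.png",(205,95,405,235),4)
E
```

```text
(no output)
```

View pics/t1.png

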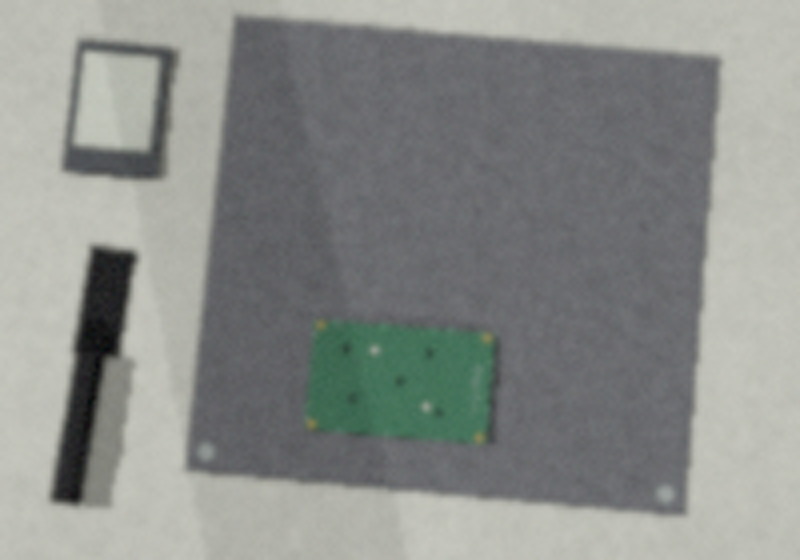

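Crop (4x, offset 205,95). Board corners are (316,320), (495,332), (487,443) and (307,430). Mat corners are (235,15), (720,58), (686,513) and (188,470). The blade front runs (92,246)–(136,250), and the rear of the grip runs (52,500)–(82,503).

```bash
python3 - <<'E'
from h import *
np.set_printoptions(precision=1,suppress=True)
def P(u,v,z): return ray("top",205+u/4-.4,95+v/4-.4,z)
b=[P(*c,11) for c in((307,430),(316,320),(495,332),(487,443))]
print("board c1(near left),c2(far left),c3,c4",*b,"mid",np.mean(b,0))
m=[P(*c,3) for c in((188,470),(235,15),(720,58),(686,513))]
print("mat",*m)
f=lambda a,c:np.degrees(np.arctan2((c-a)[1],(c-a)[0]))
print("yaw board",f(b[3],b[0])-90,f(b[2],b[1])-90,f(b[0],b[1]),f(b[3],b[2]),"mat",f(m[0],m[1]),f(m[3],m[2]),f(m[3],m[0])-90,f(m[2],m[1])-90)
t=(P(92,246,3)+P(136,250,3))/2; r=(P(52,500,28)+P(82,503,28))/2
print("tip",t,"rear",r,"len",np.linalg.norm((t-r)[:2]),"yaw",f(r,t),"grip",r+(t-r)*75/190)
print(P(92,246,3),P(136,250,3),P(52,500,28),P(82,503,28))
# grip front top edge
print("drive near", P(64,170,7),P(162,178,7))
E
```

```text
board c1(near left),c2(far left),c3,c4 [457.9 133.4  11. ] [537.4 129.7  11. ] [531.6   1.   11. ] [451.5   4.9  11. ] mid [494.6  67.3  11. ]
mat [428.  218.5   3. ] [765.6 198.    3. ] [ 740.6 -159.9    3. ] [ 405.5 -138.     3. ]
yaw board -2.8255422533244996 -2.5802083663642463 -2.6918690017983655 -2.8237544678138513 mat -3.4746635382680826 -3.74429205194028 -3.6058832025796477 -3.9921383915889663
tip [588.5 279.1   3. ] rear [401.8 298.1  28. ] len 187.68729022039798 yaw -5.805082610430109 grip [475.5 290.6  18.1]
[589.6 295.2   3. ] [587.4 263.1   3. ] [402.6 308.7  28. ] [401.  287.5  28. ]
drive near [644.7 317.5   7. ] [640.3 245.7   7. ]
```

```bash
python3 -m crank '[{"dx":0.034,"dy":-0.0347,"yaw":0.53},{"dx":0.034,"dy":-0.0347,"yaw":0.53},{"dx":0.034,"dy":-0.0347,"yaw":0.53},{"dx":0.034,"dy":-0.0347,"yaw":0.53},{"dx":0.034,"dy":-0.0347,"yaw":0.53},{"dx":0.034,"dy":-0.0347,"yaw":0.53},{"dx":0.034,"dy":-0.0347,"yaw":0.53},{"dx":0.034,"dy":-0.0347,"yaw":0.53},{"dz":-0.06},{"dz":-0.06}]' 0.65 50
```

```text
validation failed for argument at $[0]...
```

```bash
python3 -m crank '[{"dx":0.034,"dy":-0.0347,"dz":0,"yaw":0.53},{"dx":0.034,"dy":-0.0347,"dz":0,"yaw":0.53},{"dx":0.034,"dy":-0.0347,"dz":0,"yaw":0.53},{"dx":0.034,"dy":-0.0347,"dz":0,"yaw":0.53},{"dx":0.034,"dy":-0.0347,"dz":0,"yaw":0.53},{"dx":0.034,"dy":-0.0347,"dz":0,"yaw":0.53},{"dx":0.034,"dy":-0.0347,"dz":0,"yaw":0.53},{"dx":0.034,"dy":-0.0347,"dz":0,"yaw":0.53},{"dx":0,"dy":0,"dz":-0.06,"yaw":0},{"dx":0,"dy":0,"dz":-0.06,"yaw":0}]' 0.65 50
```

```text
time_s: 1.4
ee_pos: [478.0, 290.4, 125.1]
ee_rot: [179.9, 0.1, 174.3]
force: [0.2, 0.0, -0.1]
gripper_width: 59.3
gripper_force: 0.0
```

```bash
python3 -m crank '[{"dx":0,"dy":0,"dz":-0.04,"yaw":0},{"dx":0,"dy":0,"dz":-0.04,"yaw":0},{"dx":0,"dy":0,"dz":-0.03,"yaw":0},{"dx":0,"dy":0,"dz":-0.02,"yaw":0},{"dx":0,"dy":0,"dz":0,"yaw":0}]' && python3 - <<'E'
from h import *
save("top","t2.png",(180,95,330,245),4)
E
```

```text
time_s: 2.02
ee_pos: [476.8, 290.5, 21.0]
ee_rot: [-179.9, -0.1, 174.3]
force: [0.1, 0.6, -0.6]
gripper_width: 59.0
gripper_force: 0.0
```

View pics/t2.png

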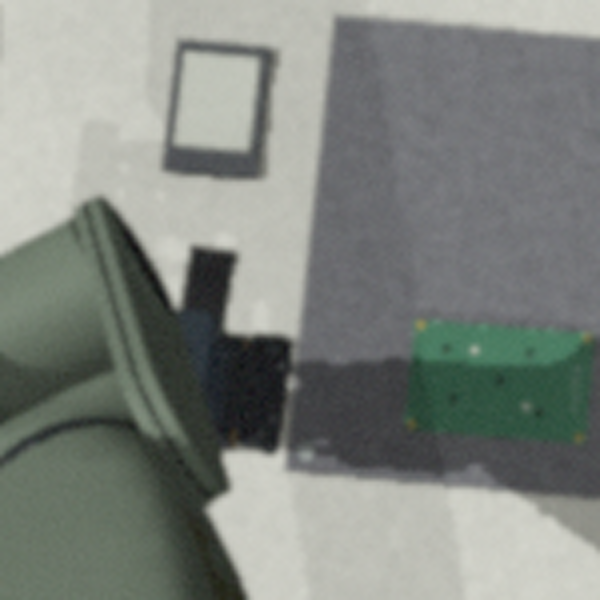

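The gripper is straddling the lifter grip, and the blade shows ahead of it at crop (210,250). I'll lower and close.

```bash
python3 -m crank '[{"dx":0,"dy":0,"dz":-0.01,"yaw":0},{"dx":0,"dy":0,"dz":0,"yaw":0}]' && python3 -m crank '[{"dx":0,"dy":0,"dz":0,"yaw":0},{"dx":0,"dy":0,"dz":0,"yaw":0},{"dx":0,"dy":0,"dz":0,"yaw":0},{"dx":0,"dy":0,"dz":0,"yaw":0}]' 0 50
```

```text
time_s: 2.33
ee_pos: [477.3, 290.9, 14.1]
ee_rot: [180.0, 0.0, 174.3]
force: [0.0, -0.5, 0.0]
gripper_width: 59.2
gripper_force: 0.0
time_s: 2.82
ee_pos: [477.5, 291.1, 14.1]
ee_rot: [180.0, 0.0, 174.3]
force: [0.2, 0.8, -0.3]
gripper_width: 22.4
gripper_force: 0.2
```

```bash
python3 -m crank '[{"dx":0,"dy":0,"dz":0,"yaw":0},{"dx":0,"dy":0,"dz":0,"yaw":0},{"dx":0,"dy":0,"dz":0,"yaw":0}]' && python3 - <<'E'
from workcell import telemetry
s=telemetry.state();print(s['ee_pos'],s['ee_rot'],s['gripper_width'],s['gripper_force'])
E
python3 -m crank '[{"dx":0,"dy":0,"dz":0.03,"yaw":0},{"dx":-0.03,"dy":0,"dz":0.03,"yaw":0.3},{"dx":-0.04,"dy":0,"dz":0,"yaw":0.3},{"dx":-0.04,"dy":0,"dz":0,"yaw":0},{"dx":-0.04,"dy":0,"dz":0,"yaw":0},{"dx":-0.02,"dy":0,"dz":0,"yaw":0},{"dx":0,"dy":0,"dz":0,"yaw":0}]'
```

```text
time_s: 3.2
ee_pos: [477.5, 291.1, 14.1]
ee_rot: [180.0, 0.0, 174.3]
force: [-0.1, 0.7, 1.6]
gripper_width: 17.7
gripper_force: 50.0
[477.54384664 291.09675193  14.09638145] [1.79971498e+02 1.91651415e-02 1.74337031e+02] 17.702064360614166 49.99985754489899
time_s: 4.08
ee_pos: [341.0, 290.9, 62.0]
ee_rot: [-180.0, 0.0, 177.4]
force: [0.2, 0.6, -1.7]
gripper_width: 17.9
gripper_force: 50.0
```

```bash
python3 -m crank '[{"dx":0,"dy":-0.043,"dz":0,"yaw":0},{"dx":0,"dy":-0.043,"dz":0,"yaw":0},{"dx":-0.005,"dy":-0.043,"dz":0,"yaw":0},{"dx":-0.005,"dy":-0.043,"dz":0,"yaw":0},{"dx":0,"dy":-0.042,"dz":0,"yaw":0},{"dx":0,"dy":0,"dz":-0.02,"yaw":0},{"dx":0,"dy":0,"dz":-0.02,"yaw":0},{"dx":0,"dy":0,"dz":0,"yaw":0},{"dx":0,"dy":0,"dz":0,"yaw":0}]' && python3 - <<'E'
from h import *
print([telemetry.state()['force'].round(2) for _ in range(3)])
save("top","t3.png",(200,130,350,240),5)
save("scene","s3.png",(280,170,440,290),5)
E
```

```text
time_s: 5.2
ee_pos: [334.6, 119.9, 30.3]
ee_rot: [180.0, 0.1, 177.3]
force: [0.0, 0.8, -0.9]
gripper_width: 17.5
gripper_force: 50.0
[array([ 0.02,  0.75, -0.93]), array([ 0.02,  0.75, -0.93]), array([ 0.02,  0.75, -0.93])]
```

View pics/s3.png

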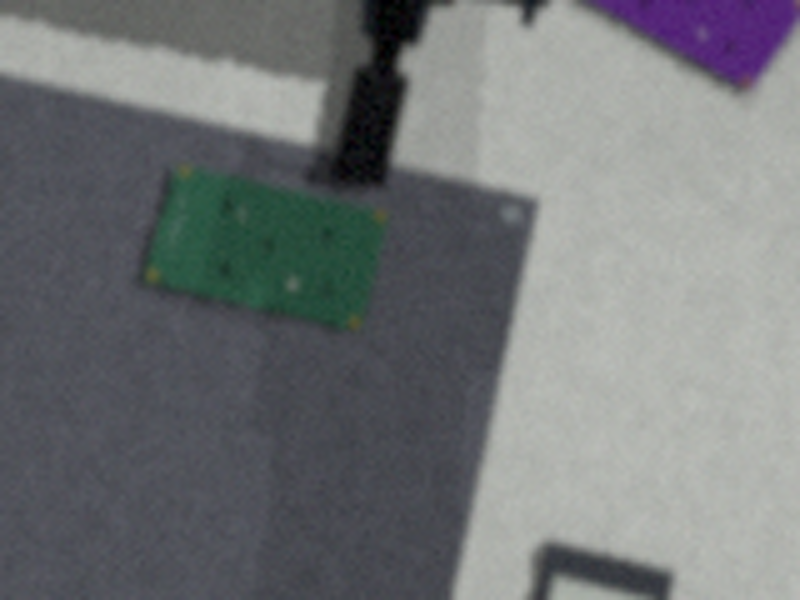

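The scene crop shows the blade front edge at (335–385,183), short of the board's near edge and near the corner at (382,215).

```bash
python3 - <<'E'
from h import *
for u,v,z in((335,180,19),(385,185,19),(180,170,11),(382,215,11),(355,323,11),(150,275,11)): print(ray("scene",280+u/5-.4,170+v/5-.4,z).round(1))
E
python3 -m crank '[{"dx":0,"dy":0,"dz":-0.008,"yaw":0},{"dx":0,"dy":0,"dz":-0.007,"yaw":0},{"dx":0,"dy":0,"dz":0,"yaw":0},{"dx":0,"dy":0,"dz":0,"yaw":0}]'
```

```text
[448.9 103.7  19. ]
[446.4 133.3  19. ]
[455.9  11.3  11. ]
[462.3 134.6  11. ]
[535.  130.1  11. ]
[528.1   8.1  11. ]
time_s: 5.8
ee_pos: [333.4, 119.7, 17.9]
ee_rot: [180.0, -0.0, 177.3]
force: [1.3, -0.3, -1.2]
gripper_width: 17.6
gripper_force: 50.0
```

View pics/t3.png

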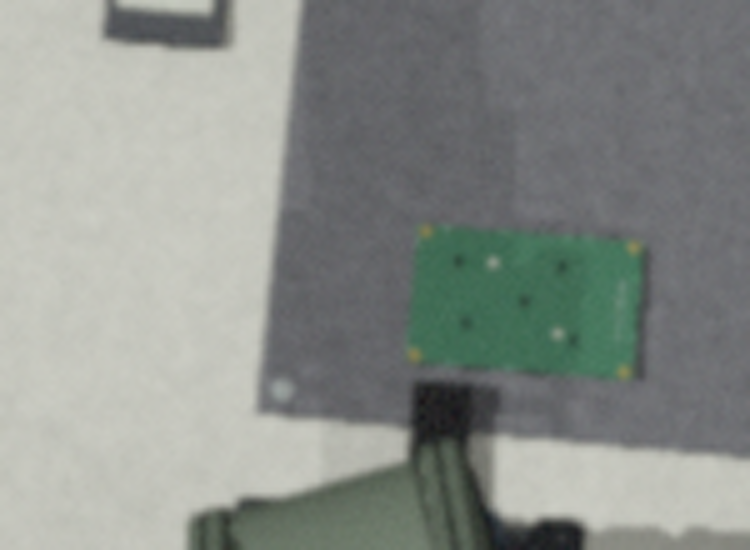

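The top crop shows the blade at (415–470, 382), about 10 mm short of the board's near edge and inside its left end. Next I'll probe forward and check board shift with image code.

```bash
cat >> h.py <<'E'
def check(n=8):
    F=[];C=[]
    for _ in range(n):
        im=eyes.grab_frame("top").astype(int)[150:230,250:350]; F.append(telemetry.state()['force'])
        g=(im[:,:,1]-im[:,:,0]>25); v,u=np.nonzero(g); C.append([u.mean()+250,v.mean()+150,g.sum()])
    s=telemetry.state(); print("F",np.mean(F,0).round(2),"green",np.mean(C,0).round(2),"ee",s['ee_pos'].round(1),"t",round(s['time_s'],2))
E
python3 -c "from h import *;check()"
python3 -m crank '[{"dx":0.005,"dy":0,"dz":0,"yaw":0},{"dx":0.005,"dy":0,"dz":0,"yaw":0},{"dx":0.005,"dy":0,"dz":0,"yaw":0},{"dx":0.004,"dy":-0.001,"dz":0,"yaw":0},{"dx":0,"dy":0,"dz":0,"yaw":0}]'
python3 -c "from h import *;check()"
```

```text
F [-0.29 -0.1  -0.32] green [ 304.63  189.92 1197.38] ee [333.5 119.7  18. ] t 6.2
time_s: 6.82
ee_pos: [348.8, 118.8, 17.9]
ee_rot: [180.0, -0.0, 177.3]
force: [0.0, 0.3, -1.4]
gripper_width: 17.4
gripper_force: 50.0
F [-0.02 -0.03 -0.72] green [ 305.18  188.85 1205.12] ee [348.7 118.9  18. ] t 7.22
```

```bash
cat >> h.py <<'E'
def rect(im):
    im=im.astype(int);g=((im[:,:,1]-im[:,:,0])>25).astype(np.uint8)
    n,l,st,_=cv2.connectedComponentsWithStats(g);k=1+st[1:,4].argmax()
    c,_=cv2.findContours((l==k).astype(np.uint8),0,2); return cv2.minAreaRect(max(c,key=cv2.contourArea))
def both():
    big=lambda a:cv2.resize(a,None,fx=5,fy=5,interpolation=cv2.INTER_CUBIC)
    for n,(x0,y0,x1,y1) in(("top",(250,150,350,230)),("scene",(280,170,440,290))):
        r=rect(big(eyes.grab_frame(n)[y0:y1,x0:x1])); print(n,np.array([r[0][0]/5+x0,r[0][1]/5+y0]).round(2),np.array(r[1])/5,round(r[2],1))
E
python3 - <<'E'
from h import *
for f,o in(("t3.png",(200,130)),("s3.png",(280,170))):
    r=rect(cv2.imread("pics/"+f)[:,:,::-1][:,:700 if f[0]=='s' else 750]); print(f,r[0][0]/5+o[0],r[0][1]/5+o[1],np.array(r[1])/5,r[2])
both()
E
```

```text
t3.png 304.9661499023438 190.22515869140625 [45.80900574 27.77459412] 4.879273891448975
s3.png 333.20587768554685 219.47647094726562 [44.28700256 24.78713989] 14.03624439239502
top [305.71 189.32] [45.65057983 28.12037659] 5.4
scene [332.66 219.98] [44.57142029 25.04271851] 14.8
```

The left probe shoved and turned the board by about 3 mm in both views, so the latch is on that side. I'll back out and go to the right side.

```bash
python3 -m crank '[{"dx":-0.011,"dy":0,"dz":0,"yaw":0},{"dx":-0.009,"dy":0,"dz":0,"yaw":0},{"dx":0,"dy":-0.03,"dz":0.005,"yaw":-0.14},{"dx":0,"dy":-0.03,"dz":0,"yaw":0},{"dx":0,"dy":-0.03,"dz":0,"yaw":0},{"dx":0,"dy":-0.021,"dz":0,"yaw":0},{"dx":0,"dy":0,"dz":-0.005,"yaw":0},{"dx":0,"dy":0,"dz":0,"yaw":0},{"dx":0,"dy":0,"dz":0,"yaw":0}]'
python3 -c "
from h import *
both();check(3)
save('top','t4.png',(230,150,350,240),5)"
```

```text
time_s: 8.45
ee_pos: [332.5, 30.6, 17.9]
ee_rot: [180.0, -0.0, 176.7]
force: [-0.4, 0.1, -0.3]
gripper_width: 18.3
gripper_force: 50.0
top [305.66 189.26] [45.51957397 27.63479004] 6.6
scene [332.57 220.1 ] [44.31869202 24.52180328] 15.2
F [-0.23 -0.11 -0.3 ] green [ 305.11  188.85 1196.33] ee [332.6  30.3  18. ] t 8.7
```

View pics/t4.png

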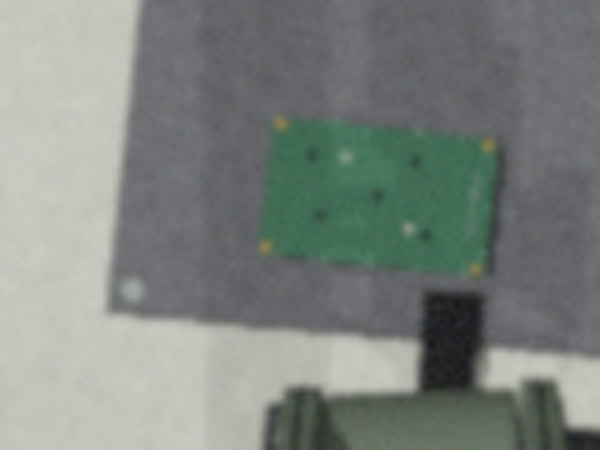

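Board corners in the crop: near-left (261,255), near-right (484,275). The blade spans 425–484 with its tip at row 291, roughly 10 mm short. The board has turned about -1.3°, so I'll align to it and probe.

```bash
python3 -m crank '[{"dx":0,"dy":0.006,"dz":0,"yaw":-0.15},{"dx":0.005,"dy":0,"dz":0,"yaw":0},{"dx":0.005,"dy":0,"dz":0,"yaw":0},{"dx":0.005,"dy":0,"dz":0,"yaw":0},{"dx":0.005,"dy":-0.001,"dz":0,"yaw":0},{"dx":0,"dy":0,"dz":0,"yaw":0},{"dx":0,"dy":0,"dz":0,"yaw":0}]'
python3 -c "
from h import *
both();check(4)"
```

```text
time_s: 9.62
ee_pos: [348.4, 34.1, 17.9]
ee_rot: [180.0, -0.0, 175.9]
force: [-0.2, -0.3, -0.3]
gripper_width: 17.8
gripper_force: 50.0
top [305.7 189.3] [45.60041199 27.95993958] 6.7
scene [332.57 220.24] [44.39139709 24.67909088] 15.4
F [ 0.13  0.24 -0.79] green [ 305.19  188.87 1199.5 ] ee [348.5  34.1  18. ] t 9.93
```

Board didn't move, so this place is free. Going deeper by about 9 mm.

```bash
python3 -m crank '[{"dx":0.004,"dy":0,"dz":0,"yaw":0},{"dx":0.004,"dy":-0.001,"dz":0,"yaw":0},{"dx":0.003,"dy":0,"dz":0,"yaw":0},{"dx":0,"dy":0,"dz":0,"yaw":0},{"dx":0,"dy":0,"dz":0,"yaw":0}]'
python3 -c "
from h import *
both();check(4)"
```

```text
time_s: 10.55
ee_pos: [357.3, 33.3, 17.9]
ee_rot: [180.0, -0.0, 175.9]
force: [0.8, 0.9, -0.3]
gripper_width: 18.0
gripper_force: 50.0
top [305.68 189.38] [45.55389709 27.92453613] 6.7
scene [332.61 220.29] [44.33655701 24.8060791 ] 16.0
F [-0.2  -0.46 -0.78] green [ 305.18  188.89 1203.  ] ee [357.4  33.3  18. ] t 10.85
```

Still free at about 15 mm depth. Now lifting along the arc to about 30°.

```bash
python3 -m crank '[{"dx":0.0005,"dy":0,"dz":0.004,"yaw":0},{"dx":0.0007,"dy":0,"dz":0.0045,"yaw":0},{"dx":0.001,"dy":0,"dz":0.005,"yaw":0},{"dx":0.002,"dy":0,"dz":0.005,"yaw":0},{"dx":0.002,"dy":-0.0005,"dz":0.005,"yaw":0},{"dx":0.003,"dy":-0.0002,"dz":0.006,"yaw":0},{"dx":0.003,"dy":-0.0002,"dz":0.0065,"yaw":0},{"dx":0,"dy":0,"dz":0,"yaw":0},{"dx":0,"dy":0,"dz":0,"yaw":0}]'
python3 -c "
from h import *
check(4);save('scene','s5.png',(280,150,440,270),5)"
```

```text
time_s: 11.98
ee_pos: [367.1, 32.6, 46.7]
ee_rot: [180.0, -0.0, 175.9]
force: [0.8, -0.6, -2.5]
gripper_width: 17.6
gripper_force: 50.0
F [ 0.01 -0.01 -1.86] green [305.26 186.05 993.75] ee [367.   32.6  46.7] t 12.18
```

View pics/s5.png

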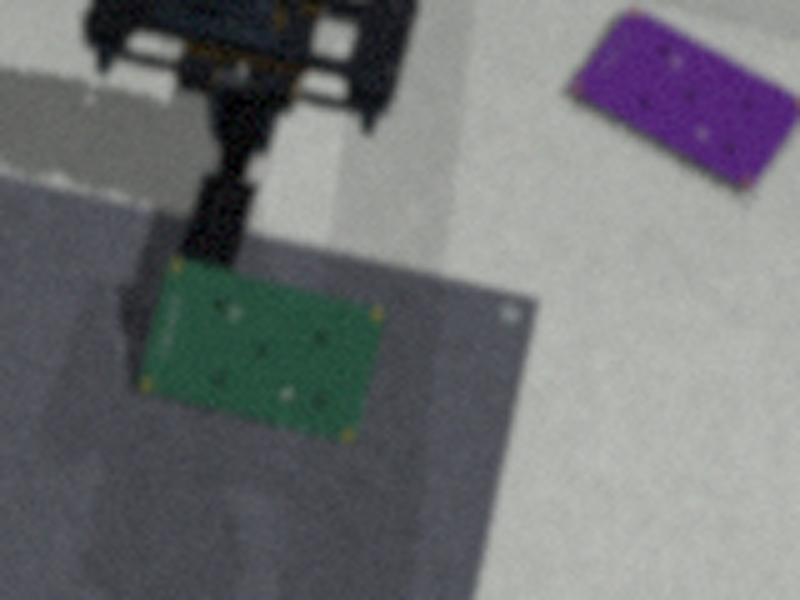

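The board's near edge is raised (row ~265–310) resting on the blade, with about 1.1 N of load. Continuing the arc to about 70°.

```bash
python3 -m crank '[{"dx":0.0039,"dy":-0.0003,"dz":0.006,"yaw":0},{"dx":0.0043,"dy":-0.0003,"dz":0.0057,"yaw":0},{"dx":0.005,"dy":-0.0003,"dz":0.0053,"yaw":0},{"dx":0.0053,"dy":-0.0003,"dz":0.0048,"yaw":0},{"dx":0.0056,"dy":-0.0004,"dz":0.0044,"yaw":0},{"dx":0.006,"dy":-0.0004,"dz":0.004,"yaw":0},{"dx":0.0063,"dy":-0.0004,"dz":0.0034,"yaw":0},{"dx":0.0066,"dy":-0.0004,"dz":0.0029,"yaw":0},{"dx":0,"dy":0,"dz":0,"yaw":0}]'
python3 -c "
from h import *
check(4);save('scene','s6.png',(280,150,440,270),5)"
```

```text
time_s: 13.35
ee_pos: [402.3, 30.3, 76.2]
ee_rot: [180.0, 0.1, 175.9]
force: [-0.8, 0.0, -0.2]
gripper_width: 17.9
gripper_force: 50.0
F [-1.    0.17 -0.98] green [305.36 177.78 166.  ] ee [401.2  30.3  75.8] t 13.55
```

View pics/s6.png

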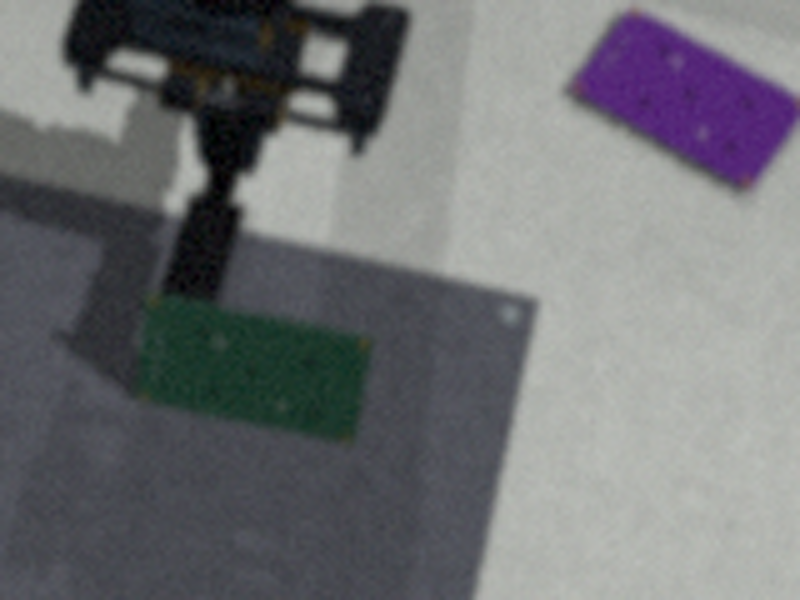

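Board is at about 70° and its far edge has held (row ~400–440). Pushing on past upright.

```bash
python3 -m crank '[{"dx":0.0067,"dy":-0.0005,"dz":0.0021,"yaw":0},{"dx":0.0069,"dy":-0.0005,"dz":0.0015,"yaw":0},{"dx":0.007,"dy":-0.0005,"dz":0.0009,"yaw":0},{"dx":0.007,"dy":-0.0005,"dz":0.0003,"yaw":0},{"dx":0.007,"dy":-0.0005,"dz":0,"yaw":0},{"dx":0.007,"dy":-0.0005,"dz":0,"yaw":0},{"dx":0.007,"dy":-0.0005,"dz":0,"yaw":0},{"dx":0,"dy":0,"dz":0,"yaw":0},{"dx":0,"dy":0,"dz":0,"yaw":0},{"dx":0,"dy":0,"dz":0,"yaw":0}]'
python3 -c "
from h import *
check(4);save('scene','s7.png',(240,130,440,280),4)"
```

```text
time_s: 14.85
ee_pos: [440.2, 27.5, 79.8]
ee_rot: [180.0, -0.0, 175.9]
force: [0.1, -0.0, 0.1]
gripper_width: 17.5
gripper_force: 50.0
F [-0.14 -0.3  -0.64] green [309.2  160.08 347.75] ee [440.3  27.6  79.9] t 15.05
```

View pics/s7.png

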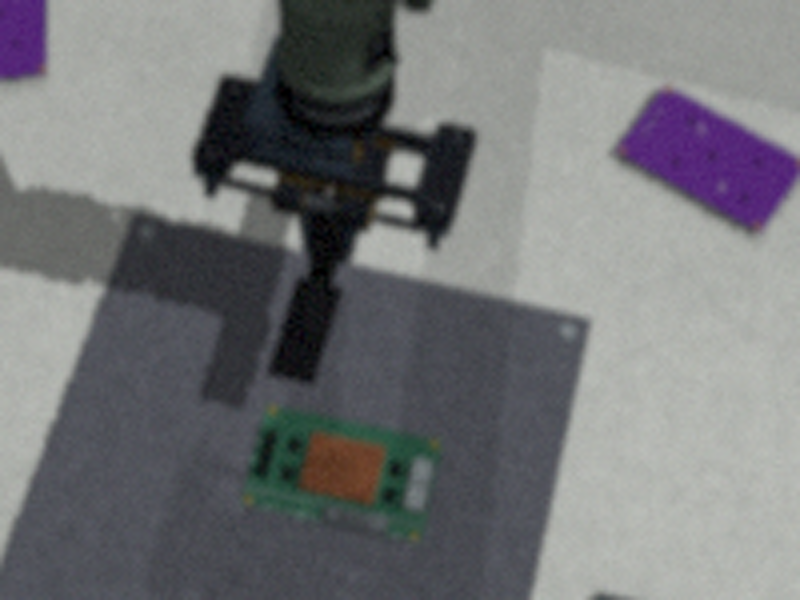

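The board has turned over and lies with the copper heat sink up, at (345,470) in the crop. I'll set the lifter down on the mat to its right, around y ≈ -78.

```bash
python3 -m crank '[{"dx":0,"dy":-0.033,"dz":0,"yaw":0},{"dx":0,"dy":-0.033,"dz":0,"yaw":0},{"dx":0.02,"dy":-0.033,"dz":0,"yaw":0},{"dx":0.03,"dy":-0.033,"dz":0,"yaw":0},{"dx":0.03,"dy":0,"dz":-0.02,"yaw":0},{"dx":0,"dy":0,"dz":-0.03,"yaw":0},{"dx":0,"dy":0,"dz":-0.02,"yaw":0},{"dx":0,"dy":0,"dz":-0.0065,"yaw":0},{"dx":0,"dy":0,"dz":0,"yaw":0},{"dx":0,"dy":0,"dz":0,"yaw":0}]'
python3 -c "
from h import *
check(3)"
```

```text
time_s: 16.35
ee_pos: [505.0, -78.1, 19.3]
ee_rot: [-180.0, 0.1, 175.9]
force: [0.6, -0.2, -0.5]
gripper_width: 17.7
gripper_force: 50.0
F [ 0.03  0.1  -1.5 ] green [309.91 162.47 477.33] ee [504.8 -78.1  19.2] t 16.5
```

```bash
python3 -m crank '[{"dx":0,"dy":0,"dz":-0.0025,"yaw":0},{"dx":0,"dy":0,"dz":0,"yaw":0},{"dx":0,"dy":0,"dz":0,"yaw":0}]'
python3 -m crank '[{"dx":0,"dy":0,"dz":0,"yaw":0},{"dx":0,"dy":0,"dz":0,"yaw":0},{"dx":0,"dy":0,"dz":0,"yaw":0},{"dx":0,"dy":0,"dz":0,"yaw":0},{"dx":0,"dy":0,"dz":0,"yaw":0}]' 0.4
python3 -m crank '[{"dx":0,"dy":0,"dz":0.02,"yaw":0},{"dx":0,"dy":0,"dz":0.04,"yaw":0},{"dx":0,"dy":0,"dz":0.05,"yaw":0},{"dx":-0.04,"dy":-0.04,"dz":0.05,"yaw":0},{"dx":-0.05,"dy":-0.05,"dz":0.02,"yaw":0},{"dx":-0.05,"dy":-0.05,"dz":0,"yaw":0},{"dx":-0.05,"dy":-0.05,"dz":0,"yaw":0},{"dx":0,"dy":0,"dz":0,"yaw":0},{"dx":0,"dy":0,"dz":0,"yaw":0}]'
python3 -c "
from h import *
save('scene','s8.png',(200,130,440,310),3.3)"
```

```text
time_s: 16.88
ee_pos: [504.8, -78.1, 17.1]
ee_rot: [180.0, 0.1, 175.9]
force: [-0.3, -0.6, 5.8]
gripper_width: 17.5
gripper_force: 50.0
time_s: 17.5
ee_pos: [504.4, -78.0, 16.5]
ee_rot: [180.0, -0.0, 175.9]
force: [-0.7, 0.6, -0.2]
gripper_width: 36.7
gripper_force: 0.0
time_s: 18.62
ee_pos: [352.8, -229.9, 160.7]
ee_rot: [180.0, 0.0, 175.8]
force: [-0.0, -0.3, -0.2]
gripper_width: 37.2
gripper_force: 0.0
```

View pics/s8.png

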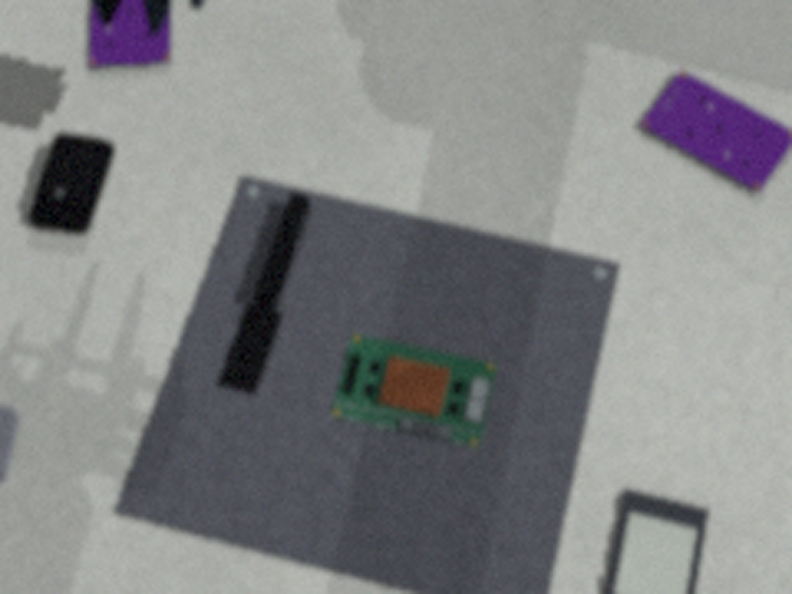

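The lifter lies flat on the mat at crop (265,290), clear of the board. The board lies flat with its heat sink up at (415,390). The mouse and drive look untouched, and the loose heat sink is only partly in view.

```bash
python3 -c "
from workcell import ticket
print(ticket.job_done())"
```

```text
the job is handed in; nothing more can be done
None
```

The job is handed in, with no verdict returned: in the last picture the board lies flat on the mat, heat sink up, and the lifter flat on its sole well clear of it, finished at about 19 of the 67 seconds.

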